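# Latch the flight case

### The arm

A 6-joint arm with a two-finger parallel gripper is mounted at the origin on a cart in front of the work surface, level with it; the furniture and walls round the work are solid. World frame = base frame: x ahead of the robot, y to its left, z up, the work surface at z = 0. Lengths are in m, angles in rad, forces in N, time in s.
With the tool pointing down it reaches from about 0.375 to 0.925 m from the base axis. Payload 5.7 kg.
Tool frame: the origin (TCP) lies midway between the tips of the shut fingers; the grasp point (between the pads) lies arm.grip_depth behind it (arm.grip_depth is the distance from the TCP to the grasp point, in m); z points along the fingers, y is the line along which they close (so a half turn about z gives the same grasp; the last joint's range is limited). The gripper opens to 85 mm and grips with 20 to 120 N. Pads are 22 mm wide; open, the fingers measure 114 mm over their backs; the gripper's body (76 mm by 85 mm) begins 54 mm behind the grasp point. The pads swing forward as they close: fully open they stand 13 mm farther back than shut.
Start: joints at [1.187, 0.359, 1.51, -0, 1.272, -0.115], TCP at [0.159, 0.578, 0.231] pointing down, gripper open.
Joint ranges: [-2.97, 2.97], [-1.01, 2.36], [0.21, 2.38], [-0.96, 4.11], [0.2, 2.71], [-2.98, 2.98]. Speed limits (rad/s): [2.39, 2.39, 3.14, 3.14, 3.14, 3.14].

### API

Orientations are given as a unit quaternion [x, y, z, w].
In Python, from workcell import arm, imaging gives the robot as it stands. The module is installed in compiled form; this text tells all that it offers.
- The arm moves only by the shell command python3 -m handwheel 'ROWS' [FORCE]. ROWS is JSON, a list of rows, each a list of 5 numbers: the finger opening in cm, from 0 to 8.54, then the shift along the tool's x, y, z in cm, then the turn about the tool's z in degrees. A call has 1 to 20 rows; each row shifts and turns the commanded pose from where the row before left it, along the tool's axes as they then stand; what a row does not reach is not made up. A row lasts 1/12 s, in which the tool goes at most 41.7 mm and 7.16 degrees, less where a joint would pass 70% of its speed; a pose out of reach is approached as far as the arm can. A call is refused whole if a number of a shift passes 4.17 or a number of a turn 7.16, either way. A call with a gripper value outside its range is refused whole. The fingers move at their own pace and stop on an object; FORCE is the grip in N (left out, the last holds). Time passes only in rows, so rows that do not move let the fingers close. It gives the time, the measured TCP pose, the force, the opening and the grip force at its end, in the units of the state.
- arm.sense(): the state, without advancing time (a new reading comes with each control period).
- imaging.capture(name): name is "scene" or "top"; returns the picture (420x560x3 uint8, red, green, blue); there is no depth.
- imaging.get_calibration(name): a dict with "fx", "fy", "cx", "cy" (pixels), "R" (3x3) and "t" (3): a world point X has camera coordinates R X + t. Camera axes: x right, y down, z forward; pixel columns grow to the right and rows downward; lengths in m; the calibration is good to about 2 mm. A picture is of the moment at which its call begins. get_calibration takes no time and is no camera call.
- arm.sign_off(): hands the job in; it is judged then, once.
The state is a dict: "time_s": time; "q": joint angles; "qd": joint speeds; "joint_efforts": joint torques, N m; "ee_pos": TCP position; "orientation": TCP orientation; "wrist_force": force on the tool from outside, world axes, zero at the start; "wrist_torque": the same for the moment, N m; "opening": finger opening in m; "grip_force": force on a finger pad.
Only numpy, scipy, OpenCV 4.12 (cv2) and the standard library are available. Lean on these libraries where they do the work, as an engineer would, in place of code of your own. Each camera call takes 0.05 s, during which the arm holds its last target. There are 200 camera calls.

### The job

Close the draw latch on top of the small blue flight case: hook the brass wire loop over the hook of its keeper on the lid half, then swing the lever over and press it flat past centre so that the lid is drawn tight onto its gasket. Be gentle with the sheet-metal latch, take your hands off at the end, and leave the things standing round the case where they are.

Things in the scene. Friction and masses are not known exactly. Their poses are not given: they have to be found in the camera images.
- case: Small blue flight case, aluminium edges, 142 x 220 x 150 mm, standing fast on the bench; seam on top. Origin: on the bench under the seam's middle; z up, x from the lid half (x -70 to 0, nearer the robot) across to the base half (x 0 to 72), y along the seam. Flat top at z 150. In x-z: lever pivot at (12, 178) on the base half; keeper on the lid half, both centred on y 0.
- crossbar (a point): Middle of the crossbar of the brass wire loop (a U of 5 mm wire, 40 mm wide over its two arms, arms at y +-17.5). Crossbar axis to loop pin axis 65.5 mm. The pin goes through the lever 18 mm from the lever pivot, so lever and loop form a two-link chain in the case's x-z plane. The light hinges hold where they are left (about 2 N at the bar).
- lever_end (a point): Point on the lever 48 mm from its pivot, 6 mm short of its rolled end. The lever is a steel plate 20 mm wide (y), 4 mm thick, 54 mm long, red on the face that ends up on top.
- lever_pivot (a point): The lever's pivot axis (along the case's y), at (12, 0, 178) mm in the case frame. Seated, lid shut, the crossbar is at (-34, 0, 167); dead centre is at lever 1.34, so the lever must be forced up to there (up to about 12 N at its end) and then snaps flat by itself or with a light push.
- lever (a joint): Lever angle, rad: 0 upright, negative leaning towards the lid (-x), 1.57 flat over the base half (+x), on a rubber stop that yields about 0.0022 rad per N at the lever's end; over 1.65 (some 35 N) bends the latch. To let the loop out over the keeper it must lean to about 0 to -0.8; it follows when the loop is pulled.
- loop (a joint): Loop angle relative to the lever, rad; 1.571 + lever + loop is the loop's angle above the case's -x direction (0: it points level at the lid side, positive: crossbar raised). The loop passes freely round the lever and pedestal.
- lid (a joint): How far the lid half leans open about its bottom hinge (12 mm above the bench on the seam), rad: 0 shut metal to metal; starts at 0.03 (5 mm open at the top), held there by the springy gasket (about 18 N per mm at the keeper). Drawn tight by the latch it reads about 0.01; unlatched it springs back to 0.03.
- wax_tin: Round tin of paste wax, dark with a straw-coloured lid, 86 mm across, 42 mm tall; origin at the middle of its underside. Bystander: leave it.
- tape: Black and yellow tape measure, 38 x 62 x 54 mm, origin under its middle. Bystander: leave it.
- tape_roll: Roll of blue masking tape lying flat, 82 mm across, 22 mm tall, origin under its middle. Bystander: leave it.
- keeper_plate (a point): Point on the lid's top at (-34, 0, 150) mm, lid shut. The steel keeper, 22 mm wide (y), can sit 0 to 12 mm from this point towards -x in its guides: NOT measured, stiff (20 N), the tight latch pulls it to 0. From keeper: post face x +2.5; hook lip above the bar ends x -7.3, top z 25; guard wall x -14.8 to -18.8, top z 19; between lip and guard the bar goes down a 7.5 mm slot, then +x under the lip (bar z 17). Over 18 N down on it bends it.

How it is judged:
By the outcome, as a careful person would: the job done as asked, in the order asked, and still so for the second after the job is handed in, with the robot touching nothing.
It also fails if it takes over 69 s, if anything falls off the work surface, if the arm or the gripper's body presses on something with over 40 N, if the wrist force passes 120 N, or if a joint passes its speed limit or range.

## Working session

There is one attempt and no reset: what is moved stays moved. The work goes in short steps, Python scripts to look and compute and a shell command to move; the robot and the scene stay as the last step left them, time stands still between calls to the robot, and variables do not carry over. Pictures are saved under pics/ and viewed, at most 10 in all, crops included, and the job is handed in when it is done.

```bash
mkdir -p pics; python3 - <<'E'
from workcell import arm, imaging
import cv2,numpy as np
np.set_printoptions(precision=4,suppress=True)
for n in("scene","top"):
    im=imaging.capture(n); np.save(n+"0.npy",im); cv2.imwrite(f"pics/{n}0.png",im[:,:,::-1])
    c=imaging.get_calibration(n); print(n,c["fx"],c["cx"],c["cy"],"C",-np.array(c["R"]).T@c["t"]);print(np.array(c["R"]))
print(arm.sense(),arm.grip_depth)
E
```

```text
scene 425.75874138470084 278.36208775455077 209.16583081789418 C [ 0.0407 -0.7132  0.7647]
[[ 0.8579 -0.5137  0.0152]
 [-0.2635 -0.465  -0.8452]
 [ 0.4412  0.721  -0.5343]]
top 463.42647555338954 284.6871240548757 205.75233772454342 C [0.3789 0.0783 1.3226]
[[ 0.0229 -0.9996  0.0142]
 [-0.9909 -0.0245 -0.1324]
 [ 0.1327 -0.011  -0.9911]]
{'time_s': 0.1, 'q': array([ 1.1868,  0.3595,  1.5113, -0.    ,  1.2725, -0.1151]), 'qd': array([-0.0002, -0.0011, -0.0021,  0.0014,  0.0004, -0.0001]), 'joint_efforts': array([ -0.0014, -52.8654, -27.9354,  -0.0004,   0.0051,  -0.    ]), 'ee_pos': array([0.1592, 0.5779, 0.2305]), 'orientation': array([ 0.134 ,  0.991 , -0.0008, -0.0002]), 'wrist_force': array([ 0.3114,  0.0935, -0.2844]), 'wrist_torque': array([ 0.0294, -0.0314, -0.0103]), 'grip_force': 0.0, 'opening': 0.08550760854542444} 0.0187
```

View pics/scene0.png

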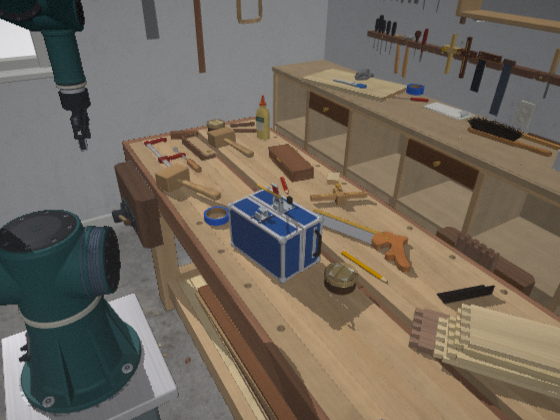

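View pics/top0.png

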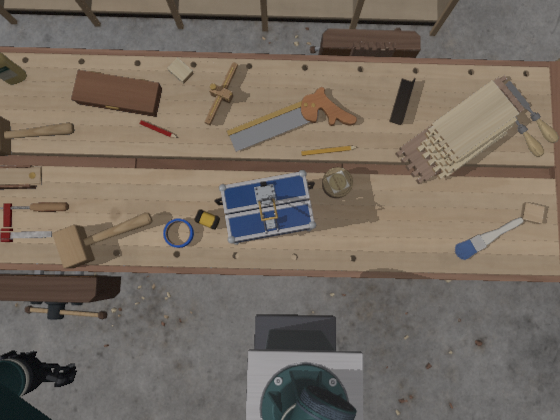

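The views show the case near scene (275,230) / top (267,207), with its latch at scene (278,200) / top (267,203). The tin is to its right; the tape and the roll are to its left. Next I'll zoom in.

```bash
python3 - <<'E'
import cv2,numpy as np
a=np.load("scene0.npy")[165:285,215:335,::-1]; b=np.load("top0.npy")[160:250,210:330,::-1]
a=cv2.resize(a,None,fx=5,fy=5,interpolation=cv2.INTER_CUBIC);b=cv2.resize(b,None,fx=6,fy=6,interpolation=cv2.INTER_CUBIC)
cv2.imwrite("pics/sc.png",a);cv2.imwrite("pics/tc.png",b)
E
```

```text
(no output)
```

View pics/sc.png

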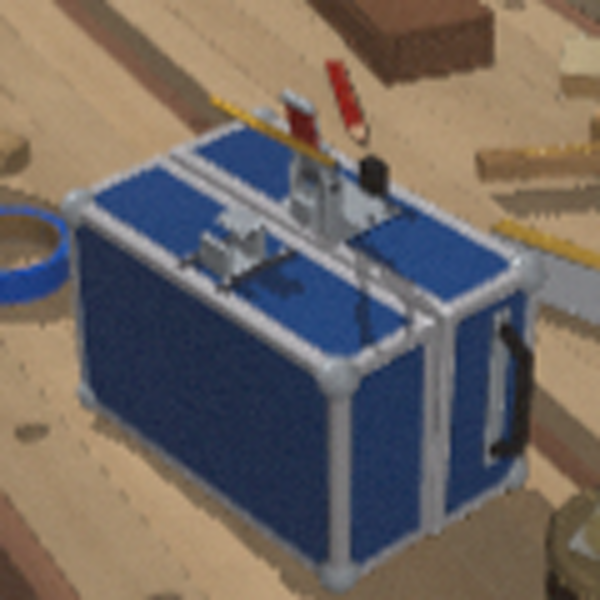

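View pics/tc.png

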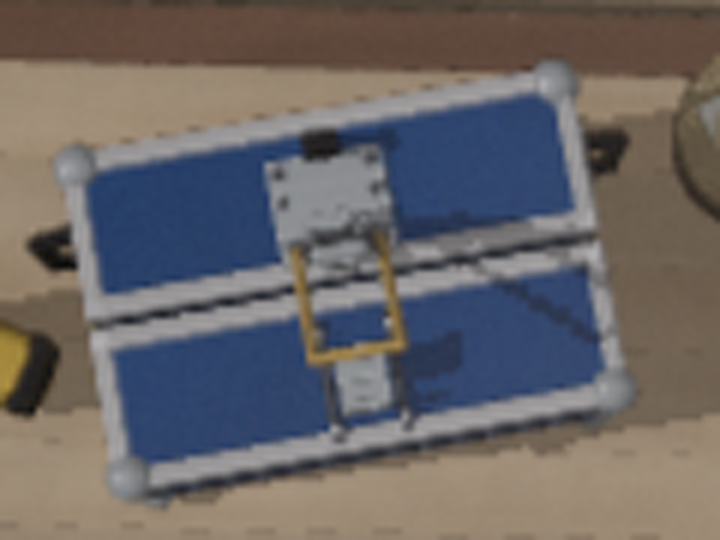

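The loop stands raised towards the lid: its crossbar is at top-crop (312..403, ~353) and scene-crop (213,98). The lever is near upright and leans a little, and the keeper is at top-crop (365,390) and scene-crop (235,245). Next: the case pose and these points.

```bash
cat > h.py <<'E'
import numpy as np,cv2
from workcell import arm,imaging
np.set_printoptions(precision=4,suppress=True)
K={n:imaging.get_calibration(n) for n in("scene","top")}
def ray(n,p):
    c=K[n];R=np.array(c["R"]);C=-R.T@np.array(c["t"])
    d=R.T@np.array([(p[0]-c["cx"])/c["fx"],(p[1]-c["cy"])/c["fy"],1]);return C,d/np.linalg.norm(d)
def plane(n,p,z): C,d=ray(n,p);return C+d*(z-C[2])/d[2]
def tri(ps,pt):
    (a,u),(b,v)=ray("scene",ps),ray("top",pt)
    s=np.linalg.lstsq(np.c_[u,-v],b-a,rcond=None)[0];A=a+u*s[0];B=b+v*s[1];return (A+B)/2,np.linalg.norm(A-B)
def proj(n,X):
    c=K[n];q=np.array(c["R"])@X+c["t"];return np.array([c["fx"]*q[0]/q[2]+c["cx"],c["fy"]*q[1]/q[2]+c["cy"]])
E
python3 - <<'E'
from h import *
T=lambda x,y:(x/6+210-.42,y/6+160-.42); S=lambda x,y:(x/5+215-.4,y/5+165-.4)
im=np.load("top0.npy"); hsv=cv2.cvtColor(im,cv2.COLOR_RGB2HSV)
m=cv2.inRange(hsv,(105,120,50),(125,255,255)); m[:,:215]=0;m[:,320:]=0;m[:165]=0;m[250:]=0
n,l,st,ce=cv2.connectedComponentsWithStats(m)
for i in range(1,n):
    if st[i,4]>300:
        c=cv2.findContours((l==i).astype(np.uint8),0,2)[0][0]; r=cv2.minAreaRect(c); b=cv2.boxPoints(r)
        w=np.array([plane("top",p,.15)[:2] for p in b]); print("blue",st[i],w.tolist(),"mid",w.mean(0),[np.linalg.norm(w[k]-w[k-1]) for k in range(4)])
        e=[w[k]-w[k-1] for k in range(4)]; e=max(e,key=np.linalg.norm); print("yaw",np.arctan2(-e[0],e[1]),np.arctan2(e[0],-e[1]))
for nm,p in dict(farL=(75,165),farR=(553,82),nearR=(612,388),nearL=(128,478),seamL=(95,322),seamR=(595,235)).items(): print(nm,plane("top",T(*p),.15))
print("bar L/R/mid",tri(S(213,98),T(357,353)))
print("case corners scene-top: nearR",tri(S(337,373),T(612,388)),"farR",tri(S(527,270),T(553,82)),"nearL",tri(S(78,203),T(128,478)))
a=np.load("scene0.npy")[178:228,250:300,::-1]; b=im[195:235,250:290,::-1]
f=lambda i,k:cv2.resize(i,None,fx=k,fy=k,interpolation=cv2.INTER_CUBIC)
A=f(a,8);B=f(b,10);cv2.imwrite("pics/z.png",np.hstack([A,B]))
E
```

```text
blue [266 176  39  24 569] [[0.5975077790436303, 0.11488001220374361], [0.6160171894985371, 0.023840873519806877], [0.5667006200466259, 0.014477566699279132], [0.5484328797154745, 0.10505401840106511]] mid [0.5822 0.0646] [np.float64(0.05004893503641113), np.float64(0.09290168484856064), np.float64(0.050197565051708665), np.float64(0.09240023776859205)]
yaw -2.9410138717626104 0.20057878182718278
blue [225 183  36  26 590] [[0.5749896738476068, 0.2222041421964175], [0.5942532949615593, 0.1310980359024088], [0.5447345089493312, 0.12070255100752014], [0.525722450679145, 0.21134674817871607]] mid [0.5599 0.1713] [np.float64(0.05044940320347343), np.float64(0.09312040432943323), np.float64(0.050598184496330495), np.float64(0.09261656893061629)]
yaw -2.933220147396699 0.20837250619309464
blue [278 205  32  24 490] [[0.5242542540178448, 0.08591248663330743], [0.5403753256619013, 0.008716454559545478], [0.4940703407301237, -0.00043752640868668924], [0.478147663696063, 0.07638851077087036]] mid [0.5092 0.0426] [np.float64(0.04707997225284764), np.float64(0.07886137406161578), np.float64(0.04
[... 291 characters left out ...]
] mid [0.485  0.1608] [np.float64(0.04758487164453084), np.float64(0.08234005388502255), np.float64(0.04770768271011439), np.float64(0.08191679779060881)]
yaw -2.9356957057895623 0.20589694780023077
farL [0.5802 0.2267 0.15  ]
farR [0.6216 0.0232 0.15  ]
nearR [ 0.4902 -0.0042  0.15  ]
nearL [0.4473 0.199  0.15  ]
seamL [0.513  0.2155 0.15  ]
seamR [0.5556 0.0041 0.15  ]
bar L/R/mid (array([0.4859, 0.1048, 0.2503]), np.float64(0.01327801875945163))
case corners scene-top: nearR (array([ 0.4889, -0.0036,  0.148 ]), np.float64(0.00336344427617626)) farR (array([0.621 , 0.0236, 0.1493]), np.float64(0.001621062578636344)) nearL (array([0.4461, 0.1996, 0.149 ]), np.float64(0.0027278667388492884))
```

View pics/z.png

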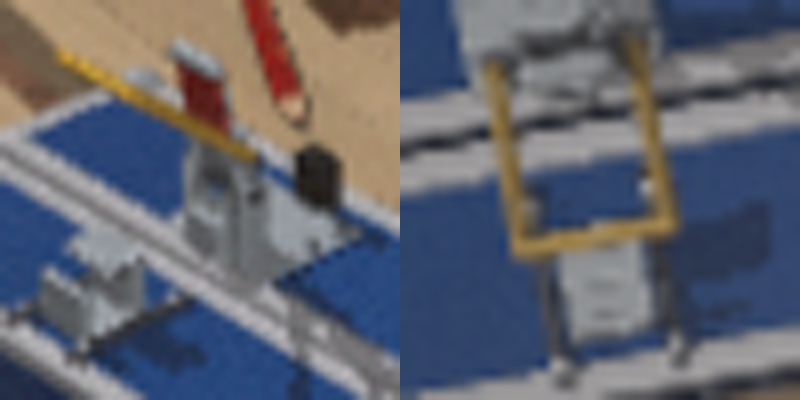

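In the zoom, the loop's far corner is at left-panel (58,55) and right-panel (518,243). The rolled lever end is at left-panel (197,57). The keeper guard's top edge runs from left-panel (40,275) to (85,300), and the lip plate is near (105,240).

```bash
cat >> h.py <<'E'
O=np.array([.5363,.1112]);yaw=.203
ex=np.array([np.cos(yaw),np.sin(yaw),0]);ey=np.array([-ex[1],ex[0],0])
def case(X): d=np.array(X)-[*O,0];return np.array([d@ex,d@ey,d[2]])*1000
def world(x,y,z): return np.array([*O,0])+(ex*x+ey*y)/1000+np.array([0,0,z/1000])
def yplane(n,p,y):
    C,d=ray(n,p);s=(y/1000-(C-[*O,0])@ey)/(d@ey);return case(C+d*s)
E
python3 - <<'E'
from h import *
L=lambda x,y:(250+x/8-.44,178+y/8-.44); R=lambda x,y:(250+(x-400)/10-.45,195+y/10-.45)
X,e=tri(L(58,55),R(518,243));print("tip+y",case(X),e,yplane("scene",L(60,58),18))
for nm,p in dict(levL=(172,48),levR=(222,68)).items(): print(nm,[yplane("scene",L(*p),y) for y in(10,0,-10)])
print("pin near end",yplane("scene",L(255,158),-17.5))
for nm,p,z in [("guardL",(40,275),.168),("guardR",(85,302),.168)]: print(nm,case(plane("scene",L(*p),z)))
for nm,p in dict(lipa=(70,243),lipb=(110,262),lipc=(145,245),lipd=(105,225)).items(): print(nm,case(plane("scene",L(*p),.174)))
for nm,p,z in [("kL",(570,340),.168),("kR",(650,325),.168),("barmid",(595,236),.2)]: print(nm,case(plane("top",R(*p),z)))
print("pred guard outer/lip if offset 0:",[proj("scene",world(-34-4.6-a,b,z))for a,b,z in((18.8,11,168),(18.8,-11,168),(14.8,-11,168),(7.3,-11,174),(7.3,11,174),(-2.5,-11,174))])
a=np.load("scene0.npy")[200:222,250:280,::-1];b=np.load("top0.npy")[212:234,262:282,::-1]
f=lambda i,k:cv2.resize(i,None,fx=k,fy=k,interpolation=cv2.INTER_LANCZOS4)
cv2.imwrite("pics/k.png",np.hstack([f(a,15),f(b,15)]))
E
```

```text
tip+y [-44.1531  19.4927 240.2328] 0.00526226616660777 [-47.9966  18.     240.8757]
levL [array([ -7.6581,  10.    , 233.2285]), array([-16.6316,   0.    , 240.6353]), array([-25.6051, -10.    , 248.0421])]
levR [array([ 14.4869,  10.    , 217.7287]), array([  5.2048,  -0.    , 225.3515]), array([ -4.0773, -10.    , 232.9743])]
pin near end [  4.2216 -17.5    199.6459]
guardL [-62.1389  12.5668 168.    ]
guardR [-61.5669  -9.2083 168.    ]
lipa [-48.3544  13.7228 174.    ]
lipb [-46.0922  -3.5706 174.    ]
lipc [-30.7781  -3.2661 174.    ]
lipd [-32.5212  14.6447 174.    ]
kL [-60.3937  10.5722 168.    ]
kR [-60.2506  -9.7353 168.    ]
barmid [-39.271   -0.1378 200.    ]
pred guard outer/lip if offset 0: [array([256.3504, 211.5313]), array([261.8758, 215.0122]), array([263.0571, 214.4523]), array([265.2557, 211.4503]), array([259.7061, 208.0238]), array([268.1147, 210.1053])]
```

View pics/k.png

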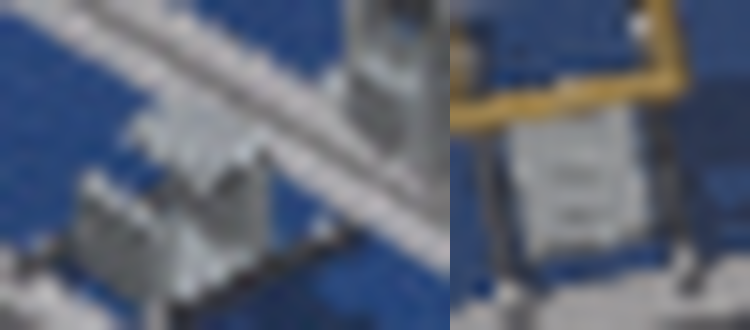

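```bash
cat >> h.py <<'E'
from scipy.spatial.transform import Rotation as Ro
def st():
    s=arm.sense();R=Ro.from_quat(s["orientation"]).as_matrix()
    print("t",round(s["time_s"],2),"tcp",s["ee_pos"],"case",case(s["ee_pos"]).round(1),"yawerr deg",round(np.degrees(np.arctan2(R[:,1]@ex,R[:,1]@ey)),2),"tilt",R[:,2].round(3),"F case",np.array([s["wrist_force"]@ex,s["wrist_force"]@ey,s["wrist_force"][2]]).round(1),"open",round(s["opening"]*1000,1),"grip",round(s["grip_force"],1))
    return s,R
def goto(x,y,z):
    s,R=st();print("tool shift cm",(R.T@(world(x,y,z)-s["ee_pos"])*100).round(2))
E
python3 -m handwheel '[[6,0,0,-3.2,-6.75],[6,0,0,-3.2,-6.75],[6,0,0,-3.2,-6.75],[6,0,0,-3.2,-6.75],[6,0,0,0,0],[6,0,0,0,0]]'
python3 -c "
from h import *
goto(-46,0,330)"
```

```text
time_s: 0.6
ee_pos: [0.1597, 0.5794, 0.3614]
orientation: [-0.101, 0.995, 0.002, 0.001]
wrist_force: [-0.6, -0.1, -0.7]
opening: 0.0602
grip_force: 0.0
t 0.6 tcp [0.1597 0.5794 0.3614] case [-274.4  534.5  361.4] yawerr deg 0.06 tilt [ 0.002  0.004 -1.   ] F case [-0.6  0.  -0.7] open 60.2 grip 0.0
tool shift cm [-22.89 -53.44   3.  ]
```

```bash
python3 -m handwheel '[[6,-1.2,-2.81,0,0],[6,-1.2,-2.81,0,0],[6,-1.2,-2.81,0,0],[6,-1.2,-2.81,0,0],[6,-1.2,-2.81,0,0],[6,-1.2,-2.81,0,0],[6,-1.2,-2.81,0,0],[6,-1.2,-2.81,0,0],[6,-1.2,-2.81,0,0],[6,-1.2,-2.81,0,0],[6,-1.2,-2.81,0,0],[6,-1.2,-2.81,0,0],[6,-1.2,-2.81,0,0],[6,-1.2,-2.81,0,0],[6,-1.2,-2.81,0,0],[6,-1.2,-2.81,0,0],[6,-1.2,-2.81,0,0],[6,-1.2,-2.81,0,0],[6,-1.2,-2.81,0,0],[6,0,0,0,0]]'
python3 - <<'E'
from h import *
goto(-46,0,300)
ims=[imaging.capture(n) for n in("scene","top")]
f=lambda i,k:cv2.resize(i,None,fx=k,fy=k,interpolation=cv2.INTER_CUBIC)
a=f(ims[0][120:240,210:310,::-1],4);b=f(ims[1][150:250,220:320,::-1],4)
cv2.imwrite("pics/a1.png",np.hstack([a[:400],b]))
print(proj("scene",arm.sense()["ee_pos"]),proj("top",arm.sense()["ee_pos"]))
E
```

```text
time_s: 2.27
ee_pos: [0.492, 0.0971, 0.3573]
orientation: [-0.099, 0.995, -0.001, -0.001]
wrist_force: [0.5, 0.1, -0.6]
opening: 0.0601
grip_force: 0.0
t 2.27 tcp [0.492  0.0971 0.3573] case [-46.2  -4.9 357.3] yawerr deg 0.32 tilt [-0.002 -0.003 -1.   ] F case [ 0.5  0.  -0.6] open 60.1 grip 0.0
tool shift cm [-0.03  0.5   5.72]
[261.6956 144.4319] [268.7682 214.2159]
```

View pics/a1.png

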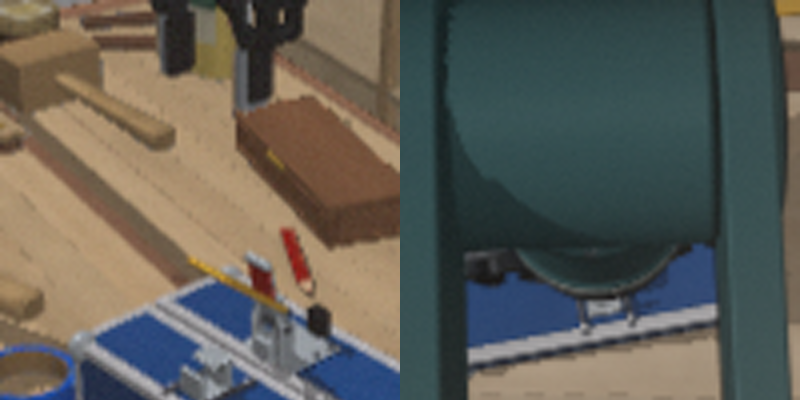

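Both finger tips are over the loop (scene-crop (176,75) and (253,112)), and the arm hides the top view. Now I'll lower, straddle the loop across its width and grip it.

```bash
python3 -m handwheel '[[6,0,0.25,2.1,0.3],[6,0,0.25,2.1,0],[6,0,0,2.1,0],[6,0,0,2.1,0],[6,0,0,2.1,0],[6,0,0,2.3,0],[6,0,0,0,0],[6,0,0,0,0]]'
python3 -c "
from h import *
st()"
python3 -m handwheel '[[3.8,0,0,0,0],[3.8,0,0,0,0],[3.8,0,0,0,0],[3.8,0,0,0,0],[3.8,0,0,0,0],[3.8,0,0,0,0]]' 20
python3 - <<'E'
from h import *
st()
im=imaging.capture("scene");np.save("s1.npy",im)
a=cv2.resize(im[160:235,225:325,::-1],None,fx=8,fy=8,interpolation=cv2.INTER_CUBIC)
cv2.imwrite("pics/a2.png",a)
E
```

```text
time_s: 3.03
ee_pos: [0.4869, 0.107, 0.2301]
orientation: [-0.099, 0.995, 0.0, -0.002]
wrist_force: [0.3, 0.1, 0.6]
opening: 0.0599
grip_force: 0.0
t 3.03 tcp [0.4869 0.107  0.2301] case [-49.2   5.9 230.1] yawerr deg 0.28 tilt [-0.004 -0.    -1.   ] F case [0.3 0.  0.6] open 59.9 grip 0.0
time_s: 3.53
ee_pos: [0.4897, 0.1049, 0.233]
orientation: [-0.099, 0.995, -0.001, 0.001]
wrist_force: [-1.2, -5.3, 1.3]
opening: 0.0384
grip_force: 14.5
t 3.53 tcp [0.4897 0.1049 0.233 ] case [-46.9   3.2 233. ] yawerr deg 0.32 tilt [ 0.002 -0.003 -1.   ] F case [-2.3 -5.   1.3] open 38.4 grip 14.5
```

View pics/a2.png

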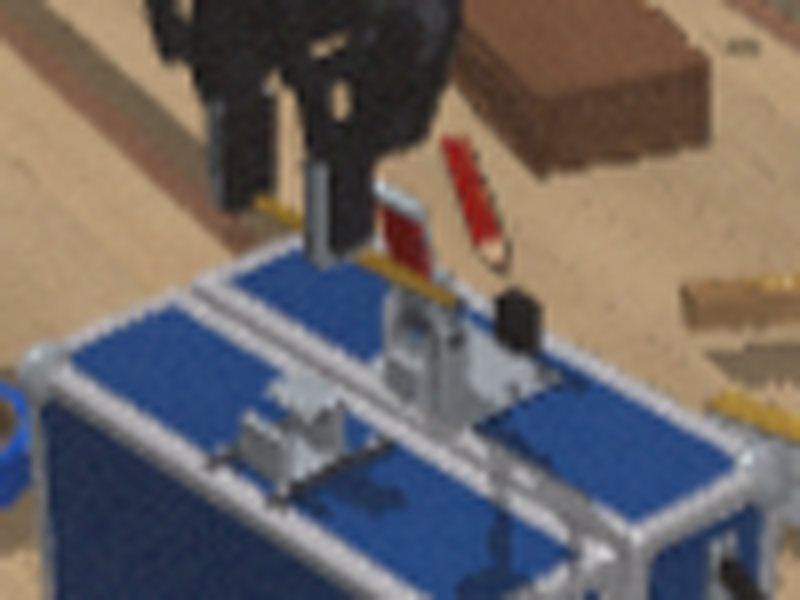

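The loop is gripped, but only by the very finger tips: the bar's near corner at ~(347,252) sits at the tip's bottom edge, (340,258). I'll regrip deeper and centred.

```bash
python3 -m handwheel '[[5,0,0,0,0],[5,0,0,0,0],[5,0,-0.3,0.3,0],[5,0,0,0.35,0],[5,0,0,0,0],[3.8,0,0,0,0],[3.8,0,0,0,0],[3.8,0,0,0,0],[3.8,0,0,0,0],[3.8,0,0,0,0],[3.8,0,0,0,0]]' 25
python3 - <<'E'
from h import *
for i in range(3): im=imaging.capture("scene");st()
hsv=cv2.cvtColor(im,cv2.COLOR_RGB2HSV);m=cv2.inRange(hsv,(15,130,90),(28,255,255));m[:170]=0;m[205:]=0;m[:,:250]=0;m[:,290:]=0
ys,xs=np.nonzero(m);print(list(zip(xs,ys)))
E
```

```text
time_s: 4.5
ee_pos: [0.4894, 0.1034, 0.2248]
orientation: [-0.098, 0.995, 0.0, -0.0]
wrist_force: [-2.0, 1.8, 0.3]
opening: 0.0383
grip_force: 21.4
t 4.55 tcp [0.4894 0.1034 0.2248] case [-47.5   1.8 224.8] yawerr deg 0.33 tilt [-0.  0. -1.] F case [-1.1  2.3  0.3] open 38.5 grip 21.4
t 4.6 tcp [0.4894 0.1034 0.2248] case [-47.5   1.8 224.8] yawerr deg 0.33 tilt [-0.  0. -1.] F case [-1.9  1.7  0.2] open 38.3 grip 21.4
t 4.65 tcp [0.4894 0.1034 0.2248] case [-47.5   1.8 224.8] yawerr deg 0.33 tilt [-0.  0. -1.] F case [-0.5  2.2  1.1] open 38.5 grip 21.4
[(np.int64(257), np.int64(185)), (np.int64(258), np.int64(185)), (np.int64(259), np.int64(185)), (np.int64(259), np.int64(186)), (np.int64(260), np.int64(186)), (np.int64(261), np.int64(186)), (np.int64(260), np.int64(187)), (np.int64(261), np.int64(187)), (np.int64(262), np.int64(187)), (np.int64(272), np.int64(192)), (np.int64(273), np.int64(192)), (np.int64(272), np.int64(193)), (np.int64(273), np.int64(193)), (np.int64(274), np.int64(193)), (np.int64(275), np.int64(193)), (np.int64(274), np.int64(194)), (np.int64(275), np.int64(194)), (np.int64(276), np.int64(194)), (np.int64(276), np.int64(195)), (np.int64(277), np.int64(195)), (np.int64(278), np.int64(195)), (np.int64(277), np.int64(196)), (np.int64(278), np.int64(196)), (np.int64(279), np.int64(196)), (np.int64(280), np.int64(196)), (np.int64(280), np.int64(197)), (np.int64(281), np.int64(197))]
```

```bash
python3 -m handwheel '[[3.8,0.2,0,0.7,0],[3.8,0.2,0,0.7,0],[3.8,0.2,0,0.7,0],[3.8,0.2,0,0.7,0],[3.8,0.2,0,0.7,0],[3.8,0.2,0,0.7,0],[3.8,0.2,0,0.6,0],[3.8,0,0,0,0],[3.8,0,0,0,0]]'
python3 - <<'E'
from h import *
im=imaging.capture("scene");st();np.save("s2.npy",im)
a=cv2.resize(im[165:225,230:310,::-1],None,fx=10,fy=10,interpolation=cv2.INTER_CUBIC)
cv2.imwrite("pics/a3.png",a)
E
```

```text
time_s: 5.4
ee_pos: [0.4758, 0.1004, 0.1765]
orientation: [-0.098, 0.995, -0.0, -0.0]
wrist_force: [0.4, 1.6, 0.8]
opening: 0.0382
grip_force: 19.9
t 5.45 tcp [0.4758 0.1004 0.1767] case [-61.5   1.6 176.7] yawerr deg 0.34 tilt [-0.001 -0.    -1.   ] F case [0.6 1.7 1. ] open 38.7 grip 19.9
```

View pics/a3.png

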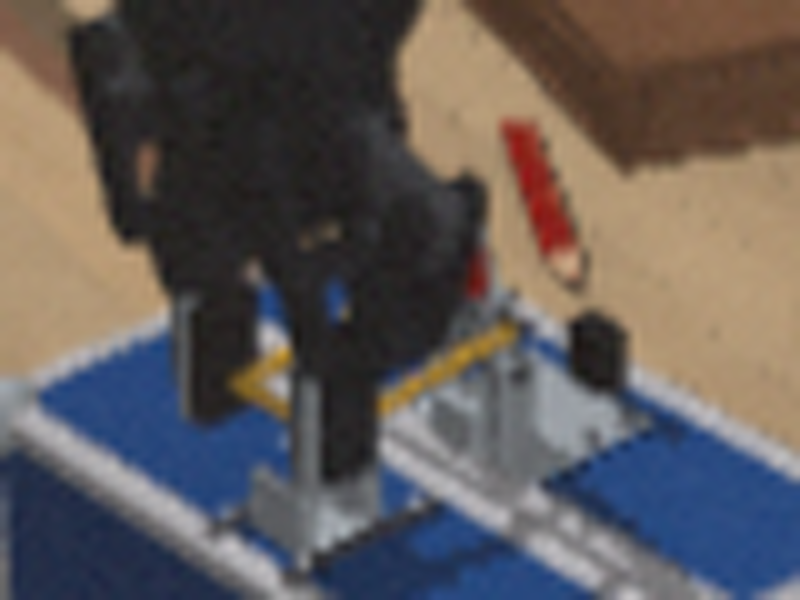

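The loop followed: the crossbar runs from (232,384) to (290,412), the arm from (380,410) to (520,330), and the guard corner is at (255,475). Next I'll locate the bar relative to the keeper with the same camera.

```bash
python3 - <<'E'
from h import *
P=lambda x,y:(230+x/10-.45,165+y/10-.45)
print("corner",yplane("scene",P(238,384),17.5), "mid-ish",yplane("scene",P(275,402),5))
print("pin",yplane("scene",P(518,330),-17.5))
print("guard top L corner",yplane("scene",P(255,472),11),"R",)
# circle model: pin given bar
for bx,bz in((-58,190),(-60,190),(-61,191)):
    print(bx,bz,np.hypot(bx-12,bz-178))
E
```

```text
corner [-61.5926  17.5    192.8142] mid-ish [-59.7151   5.     192.433 ]
pin [  3.9359 -17.5    199.0319]
guard top L corner [-61.7738  11.     169.1713] R
-58 190 71.02112361825881
-60 190 72.99315036357864
-61 191 74.14849964766651
```

```bash
python3 -m handwheel '[[3.8,0,-0.1,0.6,0],[3.8,0,0,0.6,0],[3.8,0,0,0.6,0],[3.8,0,0,0,0],[3.8,0,0,0,0]]'
python3 -c "
from h import *
st()"
python3 -m handwheel '[[3.8,0,0,0.1,0],[3.8,0,0,0.1,0],[3.8,0,0,0,0]]'
python3 -c "
from h import *
st()"
python3 -m handwheel '[[3.8,0,0,0.1,0],[3.8,0,0,0,0]]'
python3 -c "
from h import *
st()"

```

```text
time_s: 5.87
ee_pos: [0.4759, 0.1, 0.1584]
orientation: [-0.098, 0.995, 0.0, -0.0]
wrist_force: [-0.5, 4.6, 0.2]
opening: 0.0384
grip_force: 19.8
t 5.87 tcp [0.4759 0.1    0.1584] case [-61.4   1.2 158.4] yawerr deg 0.34 tilt [-0.     0.001 -1.   ] F case [0.5 4.6 0.2] open 38.4 grip 19.8
time_s: 6.12
ee_pos: [0.4762, 0.1001, 0.1573]
orientation: [-0.098, 0.995, 0.0, 0.0]
wrist_force: [-2.2, 4.5, 7.4]
opening: 0.0383
grip_force: 20.2
t 6.12 tcp [0.4762 0.1001 0.1573] case [-61.1   1.2 157.3] yawerr deg 0.34 tilt [ 0.     0.001 -1.   ] F case [-1.3  4.8  7.4] open 38.3 grip 20.2
time_s: 6.28
ee_pos: [0.4766, 0.1002, 0.1564]
orientation: [-0.098, 0.995, 0.001, 0.001]
wrist_force: [-1.4, 6.3, 6.4]
opening: 0.0383
grip_force: 20.3
t 6.28 tcp [0.4766 0.1002 0.1564] case [-60.7   1.2 156.4] yawerr deg 0.34 tilt [ 0.001  0.001 -1.   ] F case [-0.1  6.4  6.4] open 38.3 grip 20.3
```

```bash
python3 -m handwheel '[[3.8,0,0.15,-0.2,0],[3.8,0,0,0,0],[3.8,-0.1,0,0,0],[3.8,-0.1,0,0,0],[3.8,-0.1,0,0,0],[3.8,-0.1,0,0,0],[3.8,0,0,0,0]]'
python3 -c "
from h import *
st()"
python3 -m handwheel '[[3.8,-0.1,0,0,0],[3.8,-0.1,0,0,0],[3.8,0,0,0,0]]'
python3 -c "
from h import *
st()"
python3 -m handwheel '[[3.8,-0.1,0,0,0],[3.8,0,0,0,0]]'
python3 -c "
from h import *
st()"

```

```text
time_s: 6.87
ee_pos: [0.4792, 0.1015, 0.1573]
orientation: [-0.098, 0.995, -0.0, -0.001]
wrist_force: [-2.5, -2.4, -0.3]
opening: 0.0381
grip_force: 19.9
t 6.87 tcp [0.4792 0.1015 0.1573] case [-57.9   2.  157.3] yawerr deg 0.33 tilt [-0.002 -0.001 -1.   ] F case [-2.9 -1.9 -0.3] open 38.1 grip 19.9
time_s: 7.12
ee_pos: [0.4808, 0.1019, 0.1574]
orientation: [-0.099, 0.995, -0.0, -0.001]
wrist_force: [-3.3, -2.9, -0.6]
opening: 0.0386
grip_force: 20.0
t 7.12 tcp [0.4808 0.1019 0.1574] case [-56.2   2.  157.4] yawerr deg 0.32 tilt [-0.002 -0.001 -1.   ] F case [-3.8 -2.2 -0.6] open 38.6 grip 20.0
time_s: 7.28
ee_pos: [0.481, 0.1019, 0.1572]
orientation: [-0.099, 0.995, -0.0, -0.002]
wrist_force: [-5.8, -3.8, 0.2]
opening: 0.0381
grip_force: 20.0
t 7.28 tcp [0.481  0.1019 0.1572] case [-56.    2.1 157.2] yawerr deg 0.32 tilt [-0.004 -0.001 -1.   ] F case [-6.5 -2.5  0.2] open 38.1 grip 20.0
```

```bash
python3 -m handwheel '[[3.8,0.2,0,0,0],[3.8,0,0,0,0],[3.8,0,0,0.1,0],[3.8,0,0,0.1,0],[3.8,0,0,0,0]]'
python3 -c "
from h import *
st()"
python3 -m handwheel '[[3.8,0,0,0.1,0],[3.8,0,0,0.1,0],[3.8,0,0,0,0]]'
python3 -c "
from h import *
st()"

```

```text
time_s: 7.7
ee_pos: [0.4815, 0.1021, 0.156]
orientation: [-0.099, 0.995, 0.0, 0.001]
wrist_force: [-1.3, -2.3, -0.7]
opening: 0.0385
grip_force: 20.1
t 7.7 tcp [0.4815 0.1021 0.156 ] case [-55.5   2.1 156. ] yawerr deg 0.32 tilt [ 0.001  0.    -1.   ] F case [-1.8 -2.  -0.7] open 38.5 grip 20.1
time_s: 7.95
ee_pos: [0.4821, 0.1022, 0.1541]
orientation: [-0.098, 0.995, 0.0, 0.001]
wrist_force: [1.9, -0.6, 1.5]
opening: 0.0385
grip_force: 20.1
t 7.95 tcp [0.4821 0.1022 0.1541] case [-54.9   2.2 154.1] yawerr deg 0.33 tilt [ 0.003  0.    -1.   ] F case [ 1.8 -1.   1.5] open 38.5 grip 20.1
```

```bash
python3 -m handwheel '[[3.8,0,0,0.1,0],[3.8,0,0,0,0]]'
python3 -c "
from h import *
st()"
python3 -m handwheel '[[3.8,0,0,0.1,0],[3.8,0,0,0,0]]'
python3 - <<'E'
from h import *
st()
im=imaging.capture("scene");np.save("s3.npy",im)
a=cv2.resize(im[175:225,235:300,::-1],None,fx=12,fy=12,interpolation=cv2.INTER_CUBIC)
cv2.imwrite("pics/a4.png",a)
E
```

```text
time_s: 8.12
ee_pos: [0.4819, 0.1022, 0.1531]
orientation: [-0.098, 0.995, 0.0, 0.001]
wrist_force: [2.5, -0.1, 2.0]
opening: 0.0384
grip_force: 20.0
t 8.12 tcp [0.4819 0.1022 0.1531] case [-55.1   2.1 153.1] yawerr deg 0.33 tilt [ 0.002  0.    -1.   ] F case [ 2.4 -0.6  2. ] open 38.4 grip 20.0
time_s: 8.28
ee_pos: [0.4813, 0.102, 0.1519]
orientation: [-0.098, 0.995, -0.0, 0.001]
wrist_force: [3.0, -0.4, 2.8]
opening: 0.0384
grip_force: 20.0
t 8.28 tcp [0.4813 0.102  0.1519] case [-55.7   2.1 151.9] yawerr deg 0.33 tilt [ 0.001  0.    -1.   ] F case [ 2.8 -1.   2.8] open 38.4 grip 20.0
```

View pics/a4.png

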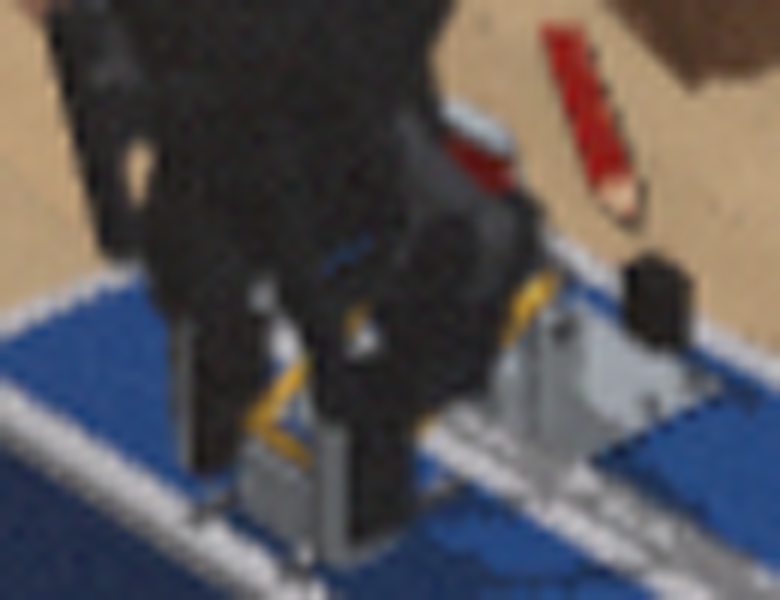

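The crossbar corner is at (250,415), directly behind the guard, whose top-left corner is at (243,450). The lever has leaned up and the loop dips down to the lid, with the fingers either side of the keeper.

```bash
python3 - <<'E'
from h import *
P=lambda x,y:(235+x/12-.46,175+y/12-.46)
print("bar corner",yplane("scene",P(256,415),17.5),"bar at x305",yplane("scene",P(300,446),5),"guard L",yplane("scene",P(243,452),11))
print("pin",yplane("scene",P(545,280),-17.5))
for y,z,x in((17.5,166,-54),(0,166,-54),(17.5,170,-54)): print(proj("scene",world(x,y,z)))
print(P(256,415))
E
```

```text
bar corner [-53.5175  17.5    170.6879] bar at x305 [-51.6418   5.     167.923 ] guard L [-62.6688  11.     168.1446]
pin [ -1.0179 -17.5    199.9937]
[255.7551 210.7045]
[260.1052 213.4406]
[255.7349 209.4113]
(255.8733333333333, 209.12333333333333)
```

```bash
python3 -m handwheel '[[3.8,-0.05,0,0.1,0],[3.8,0,0,0,0]]'
python3 -c "
from h import *
st()"
python3 -m handwheel '[[3.8,0,0,0.1,0],[3.8,0,0,0,0]]'
python3 -c "
from h import *
st()"
python3 -m handwheel '[[3.8,0,0,0.1,0],[3.8,0,0,0,0]]'
python3 -c "
from h import *
st()"
```

```text
time_s: 8.5
ee_pos: [0.4812, 0.102, 0.1507]
orientation: [-0.098, 0.995, -0.0, -0.0]
wrist_force: [2.5, -0.8, 2.2]
opening: 0.0384
grip_force: 20.0
t 8.5 tcp [0.4812 0.102  0.1507] case [-55.8   2.1 150.7] yawerr deg 0.33 tilt [-0. -0. -1.] F case [ 2.3 -1.3  2.2] open 38.4 grip 20.0
time_s: 8.67
ee_pos: [0.4811, 0.102, 0.1496]
orientation: [-0.098, 0.995, -0.0, -0.0]
wrist_force: [2.1, -0.4, 1.5]
opening: 0.0382
grip_force: 20.0
t 8.67 tcp [0.4811 0.102  0.1496] case [-55.9   2.1 149.6] yawerr deg 0.33 tilt [-0. -0. -1.] F case [ 2.  -0.8  1.5] open 38.2 grip 20.0
time_s: 8.83
ee_pos: [0.4811, 0.102, 0.1486]
orientation: [-0.098, 0.995, -0.0, -0.0]
wrist_force: [2.7, -0.8, 1.2]
opening: 0.0383
grip_force: 20.0
t 8.83 tcp [0.4811 0.102  0.1486] case [-56.    2.1 148.6] yawerr deg 0.33 tilt [-0. -0. -1.] F case [ 2.5 -1.3  1.2] open 38.3 grip 20.0
```

```bash
python3 - <<'E'
from h import *
im=imaging.capture("scene");np.save("s4.npy",im)
for n,I in(("s3",np.load("s3.npy")),("s4",im)):
    hsv=cv2.cvtColor(I,cv2.COLOR_RGB2HSV);m=cv2.inRange(hsv,(12,110,70),(30,255,255))
    print(n)
    for r in range(196,219): print(r,"".join("#" if v else "." for v in m[r,250:288]))
E
```

```text
s3
196 ......................................
197 ......................................
198 .............................##.......
199 ............................###.......
200 ...........................###........
201 ..............#............##.........
202 ...........................#..........
203 ......................................
204 ......................................
205 ..........#...........................
206 .........##...........................
207 .......###............................
208 ......###.............................
209 .....###..............................
210 .....###..............................
211 .......##.............................
212 ........##............................
213 ..........#...........................
214 ......................................
215 ......................................
216 ......................................
217 ......................................
218 ......................................
s4
196 ......................................
197 ......................................
198 ...............
[... 183 characters left out ...]
..#.........
203 ......................................
204 ......................................
205 ......................................
206 .........##...........................
207 .........#............................
208 .......##.............................
209 ......##..............................
210 ......##..............................
211 .......#..............................
212 ........#.............................
213 ......................................
214 ......................................
215 ......................................
216 ......................................
217 ......................................
218 ......................................
```

```bash
python3 -m handwheel '[[3.8,-0.1,0,0,0],[3.8,-0.1,0,0,0],[3.8,-0.1,0,0,0],[3.8,0,0,0,0]]'
python3 -c "
from h import *
st()"
python3 -m handwheel '[[3.8,-0.1,0,0,0],[3.8,-0.1,0,0,0],[3.8,0,0,0,0]]'
python3 -c "
from h import *
st()"
python3 -m handwheel '[[3.8,-0.1,0,0,0],[3.8,-0.1,0,0,0],[3.8,0,0,0,0]]'
python3 -c "
from h import *
st()"
```

```text
time_s: 9.22
ee_pos: [0.4825, 0.1024, 0.1481]
orientation: [-0.099, 0.995, -0.0, -0.002]
wrist_force: [-1.6, -2.3, -0.5]
opening: 0.0382
grip_force: 20.2
t 9.22 tcp [0.4825 0.1024 0.1481] case [-54.5   2.2 148.1] yawerr deg 0.32 tilt [-0.004 -0.001 -1.   ] F case [-2.1 -1.9 -0.5] open 38.2 grip 20.2
time_s: 9.47
ee_pos: [0.4858, 0.1031, 0.1486]
orientation: [-0.098, 0.995, 0.0, -0.0]
wrist_force: [-2.6, -0.8, -0.1]
opening: 0.0387
grip_force: 20.2
t 9.47 tcp [0.4858 0.1031 0.1486] case [-51.1   2.2 148.6] yawerr deg 0.33 tilt [-0.001 -0.    -1.   ] F case [-2.7 -0.2 -0.1] open 38.7 grip 20.2
time_s: 9.72
ee_pos: [0.4884, 0.1036, 0.1489]
orientation: [-0.098, 0.995, 0.0, 0.0]
wrist_force: [-2.0, -0.2, -0.9]
opening: 0.0384
grip_force: 20.2
t 9.72 tcp [0.4884 0.1036 0.1489] case [-48.5   2.2 148.9] yawerr deg 0.33 tilt [ 0.  0. -1.] F case [-2.   0.2 -0.9] open 38.4 grip 20.2
```

```bash
python3 -m handwheel '[[3.8,-0.1,0,0,0],[3.8,-0.1,0,0,0],[3.8,0,0,0,0]]'
python3 -c "
from h import *
st()"
python3 -m handwheel '[[3.8,-0.1,0,0,0],[3.8,-0.1,0,0,0],[3.8,0,0,0,0]]'
python3 - <<'E'
from h import *
st()
im=imaging.capture("scene");np.save("s5.npy",im)
hsv=cv2.cvtColor(im,cv2.COLOR_RGB2HSV);m=cv2.inRange(hsv,(12,110,70),(30,255,255))
for r in range(194,219): print(r,"".join("#" if v else "." for v in m[r,250:292]))
E
```

```text
time_s: 9.97
ee_pos: [0.49, 0.1039, 0.1488]
orientation: [-0.098, 0.995, 0.0, -0.0]
wrist_force: [-2.9, -0.8, -0.3]
opening: 0.0381
grip_force: 20.2
t 9.97 tcp [0.49   0.1039 0.1488] case [-46.9   2.2 148.8] yawerr deg 0.33 tilt [-0. -0. -1.] F case [-3.  -0.2 -0.3] open 38.1 grip 20.2
time_s: 10.22
ee_pos: [0.4904, 0.104, 0.1484]
orientation: [-0.098, 0.995, -0.0, -0.002]
wrist_force: [-5.5, -2.4, 1.2]
opening: 0.0386
grip_force: 20.8
t 10.22 tcp [0.4904 0.104  0.1484] case [-46.4   2.2 148.4] yawerr deg 0.33 tilt [-0.003 -0.001 -1.   ] F case [-5.9 -1.3  1.2] open 38.6 grip 20.8
194 ..........................................
195 ..........................................
196 ..........................................
197 ................................#.........
198 ...............................##.........
199 ...............................#..........
200 ..........................................
201 ..........................................
202 ..........................................
203 ..........................................
204 ..........................................
205 ............##............................
206 ...........#..............................
207 ..........................................
208 ..........................................
209 ..........................................
210 ........##................................
211 .........###..............................
212 ..........###.............................
213 ..........................................
214 ..........................................
215 ..........................................
216 ..........................................
217 ..........................................
218 ..........................................
```

```bash
python3 -m handwheel '[[3.8,0,0,-0.15,0],[3.8,0,0,-0.15,0],[3.8,0,0,0,0]]'
python3 -c "
from h import *
st();print(proj('scene',world(-43,18,166)),proj('scene',world(-43,11,166)),proj('scene',world(-43,18,163)))"
python3 -m handwheel '[[3.8,0,0,-0.15,0],[3.8,0,0,0,0]]'
python3 -c "
from h import *
st()"
```

```text
time_s: 10.52
ee_pos: [0.4903, 0.104, 0.1513]
orientation: [-0.099, 0.995, -0.0, -0.002]
wrist_force: [-6.3, -0.9, -0.9]
opening: 0.0385
grip_force: 20.5
t 10.52 tcp [0.4903 0.104  0.1513] case [-46.5   2.2 151.3] yawerr deg 0.32 tilt [-0.003 -0.001 -1.   ] F case [-6.3  0.4 -0.9] open 38.5 grip 20.5
[258.8435 209.1467] [260.575  210.2222] [258.8541 210.1098]
time_s: 10.68
ee_pos: [0.4903, 0.104, 0.1528]
orientation: [-0.098, 0.995, -0.0, -0.002]
wrist_force: [-4.9, -1.2, -1.4]
opening: 0.0387
grip_force: 20.5
t 10.68 tcp [0.4903 0.104  0.1528] case [-46.5   2.2 152.8] yawerr deg 0.33 tilt [-0.003 -0.001 -1.   ] F case [-5.1 -0.2 -1.4] open 38.7 grip 20.5
```

```bash
python3 -m handwheel '[[3.8,0,0,-0.15,0],[3.8,0,0,0,0]]'
python3 -c "
from h import *
st()"
python3 -m handwheel '[[3.8,0,0,-0.15,0],[3.8,0,0,0,0]]'
python3 -c "
from h import *
st();im=imaging.capture('scene')
hsv=cv2.cvtColor(im,cv2.COLOR_RGB2HSV);m=cv2.inRange(hsv,(12,110,70),(30,255,255))
for r in range(202,216): print(r,''.join('#' if v else '.' for v in m[r,250:292]))"
```

```text
time_s: 10.85
ee_pos: [0.4903, 0.104, 0.1542]
orientation: [-0.098, 0.995, -0.0, -0.002]
wrist_force: [-6.3, -1.8, -0.5]
opening: 0.0383
grip_force: 20.4
t 10.85 tcp [0.4903 0.104  0.1542] case [-46.5   2.2 154.2] yawerr deg 0.33 tilt [-0.003 -0.001 -1.   ] F case [-6.5 -0.5 -0.5] open 38.3 grip 20.4
time_s: 11.02
ee_pos: [0.4903, 0.104, 0.1551]
orientation: [-0.098, 0.995, -0.0, -0.002]
wrist_force: [-5.1, -1.0, -9.4]
opening: 0.0384
grip_force: 20.5
t 11.02 tcp [0.4903 0.104  0.1551] case [-46.5   2.2 155.1] yawerr deg 0.33 tilt [-0.004 -0.    -1.   ] F case [-5.2  0.1 -9.4] open 38.4 grip 20.5
202 ..........................................
203 ............#.............................
204 ...........##.............................
205 ..........##..............................
206 .........##...............................
207 ........#..............##.................
208 ......................##..................
209 ..........................................
210 ..........................................
211 ..........................................
212 ..........................................
213 ..........................................
214 ..........................................
215 ..........................................
```

The bar is hooked under the lip: a lift meets 9 N and the post face pushes back 5 N. I'll ease off, release and rise clear.

```bash
python3 -m handwheel '[[3.8,0,0,0.12,0],[3.8,0,0,0,0],[4.6,0,0,0,0],[5.2,0,-0.2,0,0],[5.2,0,0,0,0],[5.2,0,0,0,0],[5.2,0,0,-0.5,0],[5.2,0,0,-1.5,0],[5.2,0,0,-2.5,0],[5.2,0,0,-3.5,0],[0,0,0,-3,0],[0,0,0,0,0],[0,0,0,0,0],[0,0,0,0,0],[0,0,0,0,0],[0,0,0,0,0]]'
python3 - <<'E'
from h import *
goto(2,0,240)
im=imaging.capture('scene')
hsv=cv2.cvtColor(im,cv2.COLOR_RGB2HSV);m=cv2.inRange(hsv,(12,110,70),(30,255,255));r=cv2.inRange(hsv,(0,130,60),(8,255,255))|cv2.inRange(hsv,(172,130,60),(180,255,255))
for k in range(180,216): print(k,''.join('#' if v else 'r' if w else '.' for v,w in zip(m[k,250:300],r[k,250:300])))
for a in(0,.25,.5): print(a,proj('scene',world(12+54*np.sin(a)-2,0,178+54*np.cos(a))))
E
```

```text
time_s: 12.4
ee_pos: [0.4914, 0.1022, 0.2638]
orientation: [-0.098, 0.995, -0.0, -0.001]
wrist_force: [0.8, -0.2, 0.3]
opening: -0.0002
grip_force: 0.0
t 12.4 tcp [0.4914 0.1022 0.2638] case [-45.8   0.2 263.8] yawerr deg 0.33 tilt [-0.003 -0.    -1.   ] F case [ 0.7 -0.4  0.3] open -0.2 grip 0.0
tool shift cm [-4.79  0.    2.37]
180 ............................................####..
181 ..........................................#.......
182 ..............................r...................
183 .............................rrrr.................
184 .............................rrrrrr...............
185 .............................rrrrrr.#.............
186 .............................rrrrrr.r.............
187 ............................rrrrrrrrr.............
188 .#.........................#rrrrrr.rr.............
189 ............................rrrrrr.rrr............
190 .....#......................rrrrrr................
191 .............................rrrr.................
192 ........................#......r..................
193 .......................##........................
[... 582 characters left out ...]
##......................
205 ...........##............##.......................
206 ..........#.............##........................
207 ......................###.........................
208 ......................##..........................
209 ....................###...........................
210 ....................##............................
211 ...................##.............................
212 ...............#####..............................
213 ................###...............................
214 ..................................................
215 ..................................................
0 [278.7112 183.2247]
0.25 [282.4666 182.1693]
0.5 [285.9045 182.3158]
```

```bash
python3 -m handwheel '[[0,-1.5,0,0.5,0],[0,-1.5,0,1,0],[0,-1.6,0,1.3,0],[0,0,0,1.3,0],[0,0,0,0,0]]'
python3 -c "
from h import *
st()"
python3 -m handwheel '[[0,-0.3,0,0,0],[0,-0.3,0,0,0],[0,-0.2,0,0,0],[0,-0.2,0,0,0],[0,0,0,0,0]]'
python3 -c "
from h import *
st()"
```

```text
time_s: 12.87
ee_pos: [0.536, 0.1112, 0.2207]
orientation: [-0.098, 0.995, 0.0, -0.003]
wrist_force: [-1.4, -0.5, -0.4]
opening: -0.0003
grip_force: 0.0
t 12.87 tcp [0.536  0.1112 0.2207] case [ -0.3   0.  220.7] yawerr deg 0.33 tilt [-0.006 -0.001 -1.   ] F case [-1.5 -0.2 -0.4] open -0.3 grip 0.0
time_s: 13.28
ee_pos: [0.5481, 0.1133, 0.2249]
orientation: [-0.098, 0.995, -0.0, 0.001]
wrist_force: [0.1, -0.3, -0.3]
opening: 0.0002
grip_force: 0.0
t 13.28 tcp [0.5481 0.1133 0.2249] case [ 11.9  -0.3 224.9] yawerr deg 0.33 tilt [ 0.002  0.    -1.   ] F case [ 0.  -0.4 -0.3] open 0.2 grip 0.0
```

```bash
python3 -m handwheel '[[0,-0.25,0,0.1,0],[0,-0.3,0,0.15,0],[0,-0.3,0,0.2,0],[0,-0.3,0,0.3,0],[0,0,0,0,0]]'
python3 -c "
from h import *
st()"
python3 -m handwheel '[[0,-0.2,0,0.15,0],[0,-0.2,0,0.2,0],[0,-0.2,0,0.2,0],[0,-0.15,0,0.2,0],[0,0,0,0,0]]'
python3 -c "
from h import *
st()"
```

```text
time_s: 13.7
ee_pos: [0.5583, 0.1155, 0.2159]
orientation: [-0.098, 0.995, -0.0, -0.001]
wrist_force: [-3.3, -1.2, 1.4]
opening: -0.0001
grip_force: 2.0
t 13.7 tcp [0.5583 0.1155 0.2159] case [ 22.4  -0.2 215.9] yawerr deg 0.33 tilt [-0.002 -0.    -1.   ] F case [-3.5 -0.5  1.4] open -0.1 grip 2.0
time_s: 14.12
ee_pos: [0.5673, 0.1173, 0.2092]
orientation: [-0.098, 0.995, 0.0, 0.001]
wrist_force: [-1.9, 0.6, 3.5]
opening: 0.0001
grip_force: 1.6
t 14.12 tcp [0.5673 0.1173 0.2092] case [ 31.6  -0.3 209.2] yawerr deg 0.34 tilt [ 0.002  0.001 -1.   ] F case [-1.8  0.9  3.5] open 0.1 grip 1.6
```

```bash
python3 -m handwheel '[[0,-0.2,0,0.2,0],[0,-0.2,0,0.2,0],[0,-0.2,0,0.2,0],[0,0,0,0,0]]'
python3 -c "
from h import *
st()"
python3 -m handwheel '[[0,-0.15,0,0.25,0],[0,-0.15,0,0.25,0],[0,-0.15,0,0.25,0],[0,0,0,0,0]]'
python3 -c "
from h import *
st()"
```

```text
time_s: 14.45
ee_pos: [0.5726, 0.1184, 0.203]
orientation: [-0.098, 0.995, 0.0, 0.001]
wrist_force: [-2.3, 1.4, 3.6]
opening: -0.0001
grip_force: 1.6
t 14.45 tcp [0.5726 0.1184 0.203 ] case [ 37.   -0.2 203. ] yawerr deg 0.33 tilt [ 0.001  0.    -1.   ] F case [-2.   1.8  3.6] open -0.1 grip 1.6
time_s: 14.78
ee_pos: [0.5769, 0.1192, 0.1953]
orientation: [-0.098, 0.995, 0.0, 0.001]
wrist_force: [-0.0, 0.4, 1.8]
opening: 0.0001
grip_force: 0.8
t 14.78 tcp [0.5769 0.1192 0.1953] case [ 41.4  -0.3 195.3] yawerr deg 0.33 tilt [ 0.001  0.    -1.   ] F case [0.1 0.4 1.8] open 0.1 grip 0.8
```

```bash
python3 - <<'E'
from h import *
im=imaging.capture('scene');np.save("s7.npy",im)
hsv=cv2.cvtColor(im,cv2.COLOR_RGB2HSV);m=cv2.inRange(hsv,(12,110,70),(30,255,255))
for k in range(186,216): print(k,''.join('#' if v else '.' for v in m[k,250:300]))
for nm,x,z in(("seat",-34,167),("seat-4",-38,167),("seat-8",-42,167),("pin1.2",28.8,184.5)): print(nm,[proj('scene',world(x,y,z)).round(1) for y in(18,-18)])
E
```

```text
186 ..................................................
187 ..................................................
188 ..................................................
189 ..................................................
190 ..................................................
191 ..................................................
192 ..................................................
193 ...........................#......................
194 ..........................##......................
195 .........................#........................
196 ..................................................
197 ..................................................
198 ....................###.............#.............
199 ...................###.............##.............
200 ...................#..............##..............
201 ................###.............###...............
202 ...............###.............##.................
203 ..............##.............###..................
204 ............###.............###...................
205 ............#..............###....................
206 .........................###......................
207 ........................###.......................
208 .......................###........................
209 ......................##..........................
210 ....................###...........................
211 .................#####............................
212 ..................###.............................
213 ..................................................
214 ..................................................
215 ..................................................
seat [array([261.4, 207.6]), array([270.5, 213.2])]
seat-4 [array([260.3, 208.2]), array([269.3, 213.7])]
seat-8 [array([259.1, 208.7]), array([268.2, 214.3])]
pin1.2 [array([279.1, 194. ]), array([288.2, 199.2])]
```

```bash
python3 -m handwheel '[[0,-0.1,0,0.25,0],[0,-0.1,0,0.25,0],[0,0,0,0,0]]'
python3 -c "
from h import *
st()"
python3 -m handwheel '[[0,-0.1,0,0.25,0],[0,-0.1,0,0.25,0],[0,0,0,0,0]]'
python3 -c "
from h import *
st()"
```

```text
time_s: 15.08
ee_pos: [0.5784, 0.1193, 0.19]
orientation: [-0.098, 0.995, -0.0, -0.0]
wrist_force: [-0.4, 0.3, 0.7]
opening: 0.0004
grip_force: 0.3
t 15.08 tcp [0.5784 0.1193 0.19  ] case [ 42.9  -0.6 190. ] yawerr deg 0.33 tilt [-0. -0. -1.] F case [-0.3  0.4  0.7] open 0.4 grip 0.3
time_s: 15.33
ee_pos: [0.5798, 0.1196, 0.1847]
orientation: [-0.098, 0.995, -0.0, -0.001]
wrist_force: [-0.5, -0.1, -0.3]
opening: -0.0005
grip_force: 0.0
t 15.33 tcp [0.5798 0.1196 0.1847] case [ 44.3  -0.5 184.7] yawerr deg 0.33 tilt [-0.001 -0.    -1.   ] F case [-0.5  0.  -0.3] open -0.5 grip 0.0
```

```bash
python3 -m handwheel '[[0,-0.1,0,0.2,0],[0,-0.1,0,0.15,0],[0,0,0,0,0]]'
python3 -c "
from h import *
st()"
python3 -m handwheel '[[0,0,0,0.1,0],[0,0,0,0,0]]'
python3 -c "
from h import *
st()"
python3 -m handwheel '[[0,0,0,0.1,0],[0,0,0,0,0]]'
python3 -c "
from h import *
st()"
```

```text
time_s: 15.58
ee_pos: [0.5821, 0.1201, 0.1816]
orientation: [-0.098, 0.995, -0.0, -0.0]
wrist_force: [0.1, -0.2, -0.8]
opening: -0.0003
grip_force: 0.0
t 15.58 tcp [0.5821 0.1201 0.1816] case [ 46.7  -0.5 181.6] yawerr deg 0.33 tilt [-0. -0. -1.] F case [ 0.1 -0.2 -0.8] open -0.3 grip 0.0
time_s: 15.75
ee_pos: [0.582, 0.1201, 0.1809]
orientation: [-0.098, 0.995, -0.0, -0.0]
wrist_force: [0.7, -0.5, 0.2]
opening: 0.0002
grip_force: 0.0
t 15.75 tcp [0.582  0.1201 0.1809] case [ 46.6  -0.5 180.9] yawerr deg 0.33 tilt [-0. -0. -1.] F case [ 0.6 -0.6  0.2] open 0.2 grip 0.0
time_s: 15.92
ee_pos: [0.5821, 0.1202, 0.18]
orientation: [-0.098, 0.995, -0.0, -0.0]
wrist_force: [0.3, 0.6, 0.5]
opening: -0.0001
grip_force: 0.0
t 15.92 tcp [0.5821 0.1202 0.18  ] case [ 46.6  -0.5 180. ] yawerr deg 0.33 tilt [-0. -0. -1.] F case [0.5 0.6 0.5] open -0.1 grip 0.0
```

```bash
python3 -m handwheel '[[0,0,0,0.1,0],[0,0,0,0,0]]'
python3 -c "
from h import *
st()"
python3 -m handwheel '[[0,0,0,0.1,0],[0,0,0,0,0]]'
python3 -c "
from h import *
st()"
```

```text
time_s: 16.08
ee_pos: [0.5821, 0.1202, 0.1799]
orientation: [-0.098, 0.995, -0.0, 0.0]
wrist_force: [-1.0, 0.4, 5.1]
opening: 0.0002
grip_force: 2.4
t 16.08 tcp [0.5821 0.1202 0.1799] case [ 46.7  -0.4 179.9] yawerr deg 0.33 tilt [ 0. -0. -1.] F case [-0.9  0.6  5.1] open 0.2 grip 2.4
time_s: 16.25
ee_pos: [0.5822, 0.1202, 0.1797]
orientation: [-0.098, 0.995, -0.0, 0.0]
wrist_force: [-3.7, -1.2, 11.1]
opening: -0.0001
grip_force: 5.4
t 16.25 tcp [0.5822 0.1202 0.1797] case [ 46.7  -0.4 179.7] yawerr deg 0.33 tilt [ 0.001 -0.    -1.   ] F case [-3.8 -0.5 11.1] open -0.1 grip 5.4
```

The lever is flat and bears firmly on its stop (11 N at z 180). I'll lift off, move away and check the lid and latch numerically from both cameras.

```bash
python3 -m handwheel '[[0,0,0,-0.5,0],[0,0,0,-2,0],[0,0,0,-3,0],[0,0,0,-3.5,0],[0,0,0,-3.5,0],[0,0.5,2.5,-1,0],[0,0.8,3,0,0],[0,0.8,3,0,0],[0,0.8,3,0,0],[0,0.8,3,0,0],[0,0.8,3,0,0],[0,0.8,3,0,0],[0,0.8,3,0,0],[0,0.8,3,0,0],[0,0.8,3,0,0],[0,0,0,0,0],[0,0,0,0,0]]'
python3 - <<'E'
from h import *
st()
T0=np.load("top0.npy");S0=np.load("scene0.npy");T=imaging.capture("top");S=imaging.capture("scene")
np.save("t9.npy",T);np.save("s9.npy",S)
def blue(I,c):
    h=cv2.cvtColor(I,cv2.COLOR_RGB2HSV);m=cv2.inRange(h,(105,120,50),(125,255,255));return m[c]
# seam gap: intensity profile in top view along case x at y=-70 / 80
for y in(-80,-60,60,80):
    for nm,I in(("before",T0),("after",T)):
        ps=np.array([proj("top",world(x,y,150)) for x in np.arange(-85,20,2.5)],np.float32)
        g=cv2.remap(cv2.cvtColor(I,cv2.COLOR_RGB2GRAY),ps[:,0].reshape(1,-1),ps[:,1].reshape(1,-1),1)[0]
        print(y,nm,g)
h=cv2.cvtColor(T,cv2.COLOR_RGB2HSV);m=cv2.inRange(h,(12,90,70),(30,255,255));r=cv2.inRange(h,(0,130,60),(8,255,255))|cv2.inRange(h,(172,130,60),(180,255,255))
for k in range(184,230): print(k,''.join('#' if v else 'r' if w else '.' for v,w in zip(m[k,250:292],r[k,250:292])))
# bystander shift by phase correlation
for nm,(u,v) in dict(tape=(207,219),roll=(178,233),tin=(337,183)).items():
    a,b=[cv2.cvtColor(I,cv2.COLOR_RGB2GRAY)[v-16:v+16,u-16:u+16].astype(np.float32) for I in(T0,T)];print(nm,cv2.phaseCorrelate(a,b),np.abs(a-b).mean())
E
```

```text
time_s: 17.67
ee_pos: [0.4479, 0.3955, 0.313]
orientation: [-0.1, 0.995, -0.0, -0.0]
wrist_force: [-0.1, -0.1, 0.2]
opening: 0.0001
grip_force: 0.0
t 17.67 tcp [0.4479 0.3955 0.313 ] case [-29.3 296.3 313. ] yawerr deg 0.16 tilt [-0. -0. -1.] F case [-0.1 -0.1  0.2] open 0.1 grip 0.0
-80 before [104 100  80  70 105 145 154 145 109  73  72  72  72  71  70  71  71  71
  71  72  71  68  58  55  59  68  69  73 100 141 157 148 101  57  88 117
 115 105  80  70  69  68]
-80 after [111 106  84  58  69 116 145 136 114  89  62  61  61  60  60  60  60  60
  60  60  59  58  59  59  58  58  58  59  63  83 111 123 115 104 120 162
 160 139  90  74  73  73]
-60 before [102  98  78  58 103 154 155 145 100  72  70  70  72  71  70  70  70  70
  70  70  69  68  69  69  69  70  69  75  99 129 124 131 126  65 113 131
 118 103  65  57  64  68]
-60 after [132 104  83  52  57 110 162 163 151  96  75  73  69  63  60  59  59  60
  60  59  57  57  58  59  59  58  57  58  64 103 153 163 152 115 131 161
 159 145  90  71  72  73]
60 before [146 133  80  65 108 145 153 142  95  67  67  67  67  66  65  66  66  66
  
[... 2348 characters left out ...]
...............................
221 ..........................................
222 ..........................................
223 ..........................................
224 ..........................................
225 ..........................................
226 ..........................................
227 ..........................................
228 ..........................................
229 ..........................................
tape ((0.022559936536364233, 0.010716525116935216), 1.0095885870978236) 6.208008
roll ((-0.01142692815047397, -0.0042993642292294965), 0.9958526319824159) 6.211914
tin ((-0.001880357503118546, 0.0026504698512326286), 1.0040405795443803) 5.754883
```

The red lever lies flat and the crossbar is hidden under the lip. The lid edge has moved about 3 mm shut and the gap has closed. The bystanders haven't moved.

```bash
python3 -c "
from workcell import arm
print(arm.sign_off())"
```

```text
the job is handed in; nothing more can be done
None
```

The draw latch is closed: the wire loop is under the keeper's hook, the lever lies flat past centre on its stop, the lid is drawn about 3 mm tighter, the things round the case haven't moved, and I handed the job in at about 18 s with the gripper well clear.

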